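Fetch the sample box from behind the reagent bottles and put it on the shaker

ROBOT

A 7-joint arm with a two-finger parallel gripper is mounted at the origin on the work surface. World frame = base frame: x ahead of the robot, y to its left, z up, the work surface at z = 0. Lengths are in mm, angles in rad, forces in N, time in s.
With the tool pointing down it reaches from about 425 to 825 mm from the base axis. Payload 3.6 kg.
Tool frame: the origin (TCP) lies on the centre line of the jaws, within the pads' length; the fingertips stand 14 mm ahead of it and the grasp point (between the pads) lies 5 mm behind it; z points along the fingers, y is the line along which they close (so a half turn about z gives the same grasp; the last joint's range is limited). The gripper opens to 85 mm and grips with 20 to 120 N. Pads are 22 mm wide; open, the fingers measure 114 mm over their backs; the gripper's body (76 mm by 85 mm) begins 54 mm behind the grasp point. The pads swing forward as they close: fully open they stand 13 mm farther back than shut.
Start: joints at [1.125, 0.615, -0.013, 1.423, 0.008, 1.103, -0.04], TCP at [264.933, -593.527, 245.297] pointing down, gripper open.
Joint ranges: [-3.12, 3.12], [-0.3, 2.06], [-1.34, 1.32], [0.26, 2.42], [-1.36, 4.5], [0.01, 1.98], [-2.84, 2.84]. Speed limits (rad/s): [2.79, 2.79, 3.14, 3.14, 3.14, 3.14, 3.14].

INTERFACE

Orientations are given as a rotation vector (axis times angle).
In Python, from workcell import sensors, viewer, robot gives the robot as it stands.
- The arm moves only by the shell command python3 -m inch 'ROWS'. ROWS is JSON, a list of rows, each an object with "grip": the finger opening in m, from 0 to 0.0854; "dp": the shift along the tool's x, y, z in m, a list of three; "angular": the turn, a rotation vector about the tool's x, y, z in degrees, a list of three. In form: [{"grip": grip, "dp": [tx, ty, tz], "angular": [wx, wy, wz]}, ...]. A call has 1 to 20 rows; each row is the pose to reach, as a shift and turn from the pose commanded when the call began, along the tool's axes at that moment; what a row does not reach only later rows make up. A row lasts 1/10 s, in which the tool goes at most 50 mm and 8.59 degrees, less where a joint would pass 70% of its speed; a pose out of reach is approached as far as the arm can. A call with a gripper value outside its range is refused whole. The fingers move at their own pace and stop on an object; the grip force is fixed at half the most. Time passes only in rows, so rows that repeat a pose let the fingers close. It gives the time, the measured TCP pose, the force, the opening and the grip force at its end, in the units of the state.
- sensors.get_state(): the state, without advancing time (a new reading comes with each control period).
- viewer.snapshot(name): name is "scene" or "top"; returns a dict with "frame" (420x560x3 uint8, red, green, blue), "range_z" (420x560 float32, mm along the optical axis (not along the pixel's ray), 0 where there is no reading), "fov_y" (degrees; the focal length in pixels is half the picture's height over the tangent of half this angle, whatever the lens; pixels are square), "cx", "cy" (the principal point, pixels), "cam_to_world" (4x4, takes a point from camera to world coordinates). Camera axes: x right, y down, z forward; pixel columns grow to the right and rows downward; lengths in mm; the calibration is good to about 2 mm. A picture is of the moment at which its call begins.
- robot.job_done(): hands the job in; it is judged then, once.
The state is a dict: "t": time; "joint_pos": joint angles; "joint_vel": joint speeds; "effort": joint torques, N m; "tcp_pos": TCP position; "tcp_rot": TCP orientation; "force": force on the tool from outside, world axes, zero at the start; "moment": the same for the moment, N m; "gripper_width": finger opening in mm; "grasp_force": force on a finger pad.
Only numpy, scipy, OpenCV 4.12 (cv2) and the standard library are available. Lean on these libraries where they do the work, as an engineer would, in place of code of your own. Each camera call takes 0.05 s, during which the arm holds its last target. There are 200 camera calls.

TASK

The navy sample box with the orange lid is shut in behind two reagent bottles in the white bay. First stand both bottles in the blue side tray, then put the box on the shaker, centred and squared up inside the yellow outline; after that put both bottles back in the bay, upright and each centred on the pad of its own cap's colour (they may have been standing the wrong way round). Set things down rather than dropping them, tip nothing over, and leave the amber jar and the white foam box where they are.

Things in the scene. Friction and masses are not known exactly. Their poses are not given: they have to be found in the camera images.
- bay: white three-sided bay fixed to the bench, 190 x 190 mm, floor 6 mm thick, 6 mm thick walls that reach 36 mm above the bench at the back (+x of the bay) and both sides (+-y), open at the front (-x). Origin: centre of its underside, on the bench. The two pads are side by side in the front part, centres 55 mm in front of the origin and 36 mm to either side; the sample box stands behind them, with some 35 mm free between it and the back wall.
- pad_red: red square pad, 70 x 70 mm and 3 mm thick, fixed on the bay's floor near its open front; the place of the bottle with the red cap. Origin: centre of its underside, so its top is 3 mm above the origin; axes parallel to the bay's.
- pad_green: green square pad, 70 x 70 mm and 3 mm thick, fixed on the bay's floor near its open front; the place of the bottle with the green cap. Origin: centre of its underside, so its top is 3 mm above the origin; axes parallel to the bay's.
- bottle_red: loose white plastic bottle, round, upright: body 60 mm in diameter up to 68 mm, sloping shoulder from 68 to 82 mm, thin neck (28 mm) to 88 mm, then a red screw cap 34 mm in diameter from 88 to 122 mm (top); narrow red band round the body; about 0.15 to 0.31 kg. Origin: centre of its underside, z up. The cap does not come off and is good to grip.
- bottle_green: loose white plastic bottle, round, upright: body 60 mm in diameter up to 68 mm, sloping shoulder from 68 to 82 mm, thin neck (28 mm) to 88 mm, then a green screw cap 34 mm in diameter from 88 to 122 mm (top); narrow green band round the body; about 0.15 to 0.31 kg. Origin: centre of its underside, z up. The cap does not come off and is good to grip.
- sample_box: loose closed box, navy lower part and orange lid (fastened), 60 mm along its x, 120 mm along its y, 50 mm high; about 0.18 to 0.35 kg. Origin: centre of its underside, z up. It stands on the bay's floor, roughly square to the bay, about 8 mm behind the bottles, so a finger does not fit in front of it until they are gone. To be gripped across the 60 mm (along its x).
- side_tray: blue plastic tray fixed to the bench beside the bay, 220 mm along its x, 130 mm along its y, rim 14 mm high and 4 mm thick, floor 4 mm thick; holds both bottles side by side along its x. Origin: centre of its underside, on the bench.
- shaker: white laboratory shaker, fixed, 140 mm along its x, 170 mm along its y; flat black platform at 60 mm above the bench with a painted yellow outline 75 mm (x) by 138 mm (y) centred on it. Origin: centre of its underside, on the bench. The box belongs in the middle of the platform with its long side (y) along the outline's long side (y), either way round.
- amber_jar: amber glass jar with a black lid, 60 mm in diameter, 95 mm high, loose; to be left alone. Origin: centre of its underside.
- foam_block: small white foam box with its lid on, 81 x 81 mm, 80 mm high, loose; to be left alone. Origin: centre of its underside.

How it is judged:
By the outcome, as a careful person would: the job done as asked, in the order asked, and still so for the second after the job is handed in, with the robot touching nothing.
It also fails if it takes over 128 s, if anything falls off the work surface, if the arm or the gripper's body presses on something with over 40 N, if the wrist force passes 120 N, or if a joint passes its speed limit or range.

## Working session

There is one attempt and no reset: what is moved stays moved. The work goes in short steps, Python scripts to look and compute and a shell command to move; the robot and the scene stay as the last step left them, time stands still between calls to the robot, and variables do not carry over. Pictures are saved under pics/ and viewed, at most 14 in all, crops included, and the job is handed in when it is done.

```bash
ls; mkdir -p pics
cat > h.py <<'E'
import numpy as np,cv2
from workcell import sensors,viewer,robot
from scipy.spatial.transform import Rotation as R
def snap(n):
    d=viewer.snapshot(n); return d
def pts(d):
    h,w=d['range_z'].shape; f=h/2/np.tan(np.radians(d['fov_y'])/2)
    u,v=np.meshgrid(np.arange(w),np.arange(h)); z=d['range_z']
    P=np.stack([(u-d['cx'])/f*z,(v-d['cy'])/f*z,z,np.ones_like(z)],-1)
    return (P@np.array(d['cam_to_world']).T)[...,:3]
E
python3 - <<'E'
from h import *
a=snap('scene');b=snap('top')
np.savez('s0.npz',a=a['frame'],b=b['frame'],pa=pts(a),pb=pts(b))
cv2.imwrite('pics/a0.png',a['frame'][...,::-1]);cv2.imwrite('pics/b0.png',b['frame'][...,::-1])
for d in(a,b):print(d['fov_y'],d['cx'],d['cy'],np.round(d['cam_to_world'],2))
s=sensors.get_state();print(s);print(R.from_rotvec(s['tcp_rot']).as_matrix().round(3))
E
```

```text
pics
46.74768603797797 279.78976867722093 204.35296910718748 [[ 8.60000e-01  2.80000e-01 -4.30000e-01  1.09791e+03]
 [ 5.10000e-01 -5.00000e-01  7.00000e-01 -8.48540e+02]
 [-2.00000e-02 -8.20000e-01 -5.70000e-01  7.37430e+02]
 [ 0.00000e+00  0.00000e+00  0.00000e+00  1.00000e+00]]
47.876699750951985 277.46512791534576 201.988004493259 [[ 0.0000e+00 -9.8000e-01  1.9000e-01  4.0082e+02]
 [-1.0000e+00 -0.0000e+00 -0.0000e+00 -1.0460e+01]
 [ 0.0000e+00 -1.9000e-01 -9.8000e-01  9.6739e+02]
 [ 0.0000e+00  0.0000e+00  0.0000e+00  1.0000e+00]]
{'t': 0.1, 'joint_pos': array([ 1.12452784,  0.61585325, -0.01261768,  1.42478304,  0.00806347,
        1.10338836, -0.0404089 ]), 'joint_vel': array([ 9.85833161e-05, -2.12789978e-03,  1.70804396e-04, -3.23847960e-03,
        3.19281292e-04,  1.57533975e-03, -1.32605636e-03]), 'effort': array([ 9.70444635e-04, -4.70386934e+01,  2.59991996e-01, -1.71571541e+01,
        1.00635618e-02,  5.90206299e-03,  2.23916629e-06]), 'tcp_pos': array([ 264.6532006 , -592.94728711,  244.2192653 ]), 'tcp_rot': array([-3.07035686e+00, -6.54118174e-01,  7.75720268e-04]), 'force': array([ 0.99666465, -0.48954038, -1.27067134]), 'moment': array([ 0.01728624, -0.03150889, -0.03284874]), 'grasp_force': 0.0, 'gripper_width': 85.48347068997771}
[[ 0.913  0.408 -0.001]
 [ 0.408 -0.913  0.002]
 [ 0.    -0.002 -1.   ]]
```

View pics/a0.png

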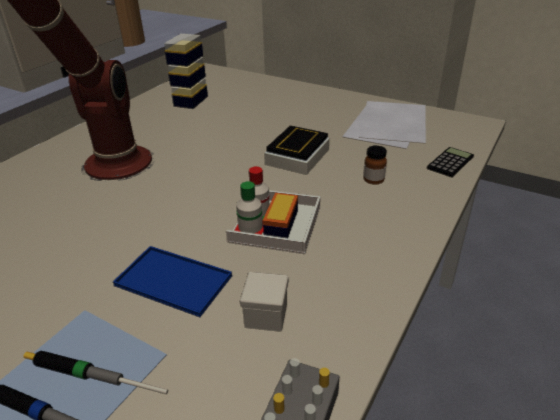

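View pics/b0.png

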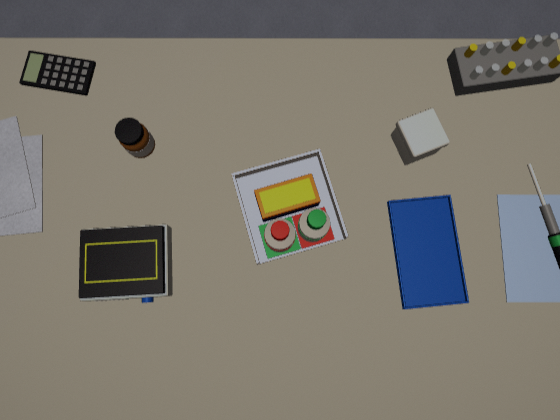

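The bottles are swapped: the red cap (top view 280,230) stands on the green pad and the green cap (317,218) on the red pad. The box is at (287,197), the tray at (428,252), the shaker outline at (121,262), the jar at (133,135) and the foam box at (422,133).

```bash
cat >> h.py <<'E'
def ray(d,uv,z):
    f=d['frame'].shape[0]/2/np.tan(np.radians(d['fov_y'])/2); T=np.array(d['cam_to_world'])
    uv=np.atleast_2d(np.asarray(uv,float)); r=np.c_[(uv[:,0]-d['cx'])/f,(uv[:,1]-d['cy'])/f,np.ones(len(uv))]@T[:3,:3].T
    return T[:3,3]+r*((z-T[2,3])/r[:,2])[:,None]
def blob(d,lo,hi,roi=None,minV=0):
    m=cv2.inRange(cv2.cvtColor(d['frame'],cv2.COLOR_RGB2HSV),lo,hi)
    if roi: k=np.zeros_like(m);k[roi[1]:roi[3],roi[0]:roi[2]]=1;m=m*k
    c,_=cv2.findContours(m,cv2.RETR_EXTERNAL,cv2.CHAIN_APPROX_NONE)
    return max(c,key=cv2.contourArea)[:,0,:]
def rect(d,c,z):
    p=ray(d,c,z)[:,:2].astype(np.float32); r=cv2.minAreaRect(p); return np.round(r[0],1),np.round(r[1],1),round(r[2],1)
def circ(d,c,z):
    p=ray(d,c,z)[:,:2].astype(np.float32); r=cv2.minEnclosingCircle(p); return np.round(r[0],1),round(r[1],1)
E
python3 - <<'E'
from h import *
b=snap('top');P=pts(b)
f=b['frame']
for u,v in[(280,230),(317,218),(287,197),(121,262),(428,252),(422,133),(130,130)]:print(u,v,f[v,u],P[v,u].round(1))
print('tray',rect(b,blob(b,(105,150,40),(130,255,255),(380,185,475,315)),14))
print('outline',rect(b,blob(b,(22,120,80),(35,255,255),(75,220,170,302)),60))
print('boxlid yellow',rect(b,blob(b,(5,120,80),(35,255,255),(240,165,330,225)),56))
print('red',circ(b,blob(b,(0,150,80),(6,255,255),(262,215,296,245)),131))
print('green',circ(b,blob(b,(50,120,40),(85,255,255),(300,205,330,230)),131))
# bay: points with height between 30 and 40 -> wall tops
m=((P[...,2]>28)&(P[...,2]<42)); m[:145]=0;m[265:]=0;m[:,:228]=0;m[:,350:]=0
q=P[m][:,:2].astype(np.float32);print('walls',len(q),cv2.minAreaRect(q))
c=blob(b,(0,0,90),(180,60,255),(228,145,350,265));print('bay white',rect(b,c,36),rect(b,c,6))
for n,(lo,hi,roi,z) in dict(foam=((0,0,90),(180,60,255),(395,105,450,160),80)).items():print(n,rect(b,blob(b,lo,hi,roi),z))
h=cv2.resize(f[140:275,225:355],None,fx=5,fy=5,interpolation=cv2.INTER_CUBIC);cv2.imwrite('pics/b1.png',h[:600,:,::-1])
E
```

```text
280 230 [160  51  43] [515.4 -16.9 130.6]
317 218 [ 50 132  66] [537.  -83.1 132.1]
287 197 [161 164  46] [590.9 -31.2  57.2]
121 262 [33 33 33] [463.2 285.6  60.1]
428 252 [ 29  66 131] [ 487.8 -317.8    7.9]
422 133 [159 163 160] [ 715.2 -296.9   80.5]
130 130 [24 22 22] [714.8 273.2  95.4]
tray (array([ 490.5, -313.5]), array([216.9, 131.9]), 5.7)
outline (array([465.5, 286.5]), array([ 76.3, 138.4]), 3.4)
boxlid yellow (array([593.9, -31. ]), array([ 59.8, 119.5]), 16.9)
red (array([516. , -16.3]), 16.6)
green (array([535.6, -81.5]), 17.0)
walls 1038 ((581.9625244140625, -35.0567626953125), (190.0354461669922, 190.3887176513672), 16.24921417236328)
bay white (array([582.9, -35.4]), array([243.2, 248.8]), 0.1) (array([588.8, -36.2]), array([251. , 256.8]), 0.1)
foam (array([ 718.1, -299.5]), array([111.8, 110.1]), 0.1)
```

View pics/b1.png

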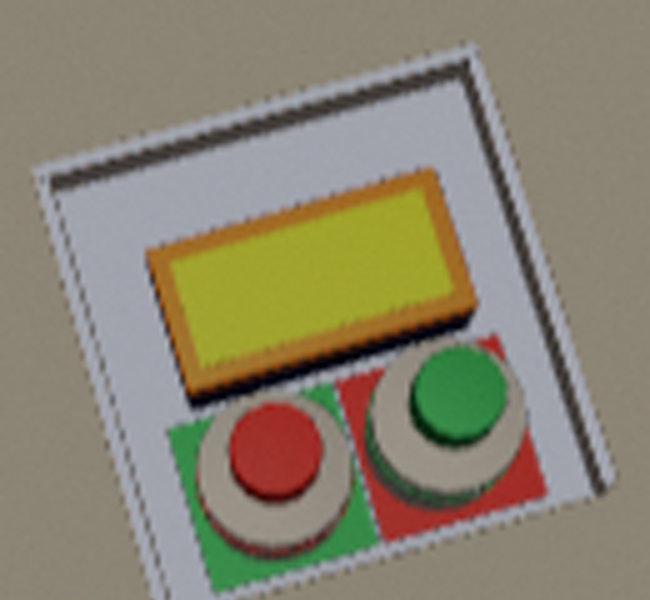

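```bash
cat >> h.py <<'E'
def go(p,yaw):  # yaw (deg) of tool y in world, tool z down -> dp (m), angular (deg)
    s=sensors.get_state();M=R.from_rotvec(s['tcp_rot']);t=np.radians(yaw)
    y=np.array([np.cos(t),np.sin(t),0]);z=np.array([0,0,-1.]);W=R.from_matrix(np.c_[np.cross(y,z),y,z])
    m=M.as_matrix();print('t',round(s['t'],1),'tcp',s['tcp_pos'].round(1),'yaw',round(np.degrees(np.arctan2(m[1,1],m[0,1])),1),'w',round(s['gripper_width'],1),
     '-> dp',(M.inv().apply(np.array(p)-s['tcp_pos'])/1000).round(4),'ang',(M.inv()*W).as_rotvec(degrees=True).round(2))
E
python3 -c "
from h import *
go([516,-16.3,190],16.5)"
```

```text
t 0.1 tcp [ 264.7 -593.1  244.4] yaw -65.9 w 85.6 -> dp [ 0.4646 -0.4241  0.0552] ang [-9.000e-02 -8.000e-02 -8.245e+01]
```

```bash
r='{"grip":0.07,"dp":[0.4646,-0.4241,0.0552],"angular":[-0.1,-0.1,-82.4]}'; true; python3 -m inch '[{"grip":0.07,"dp":[0.4646,-0.4241,0.0552],"angular":[-0.1,-0.1,-82.4]},{"grip":0.07,"dp":[0.4646,-0.4241,0.0552],"angular":[-0.1,-0.1,-82.4]},{"grip":0.07,"dp":[0.4646,-0.4241,0.0552],"angular":[-0.1,-0.1,-82.4]},{"grip":0.07,"dp":[0.4646,-0.4241,0.0552],"angular":[-0.1,-0.1,-82.4]},{"grip":0.07,"dp":[0.4646,-0.4241,0.0552],"angular":[-0.1,-0.1,-82.4]},{"grip":0.07,"dp":[0.4646,-0.4241,0.0552],"angular":[-0.1,-0.1,-82.4]},{"grip":0.07,"dp":[0.4646,-0.4241,0.0552],"angular":[-0.1,-0.1,-82.4]},{"grip":0.07,"dp":[0.4646,-0.4241,0.0552],"angular":[-0.1,-0.1,-82.4]},{"grip":0.07,"dp":[0.4646,-0.4241,0.0552],"angular":[-0.1,-0.1,-82.4]},{"grip":0.07,"dp":[0.4646,-0.4241,0.0552],"angular":[-0.1,-0.1,-82.4]},{"grip":0.07,"dp":[0.4646,-0.4241,0.0552],"angular":[-0.1,-0.1,-82.4]},{"grip":0.07,"dp":[0.4646,-0.4241,0.0552],"angular":[-0.1,-0.1,-82.4]},{"grip":0.07,"dp":[0.4646,-0.4241,0.0552],"angular":[-0.1,-0.1,-82.4]},{"grip":0.07,"dp":[0.4646,-0.4241,0.0552],"angular":[-0.1,-0.1,-82.4]},{"grip":0.07,"dp":[0.4646,-0.4241,0.0552],"angular":[-0.1,-0.1,-82.4]},{"grip":0.07,"dp":[0.4646,-0.4241,0.0552],"angular":[-0.1,-0.1,-82.4]}]'
python3 -c "
from h import *
go([516,-16.3,116],16.5)
s=snap('scene');cv2.imwrite('pics/a1.png',s['frame'][...,::-1])"
```

```text
t: 1.75
tcp_pos: [515.8, -18.6, 189.8]
tcp_rot: [1.882, 2.513, -0.005]
force: [-0.3, 0.1, 0.1]
gripper_width: 70.1
grasp_force: 0.0
t 1.8 tcp [515.8 -18.6 189.8] yaw 16.3 w 70.1 -> dp [0.0024 0.001  0.0738] ang [-0.08  0.18 -0.17]
```

View pics/a1.png

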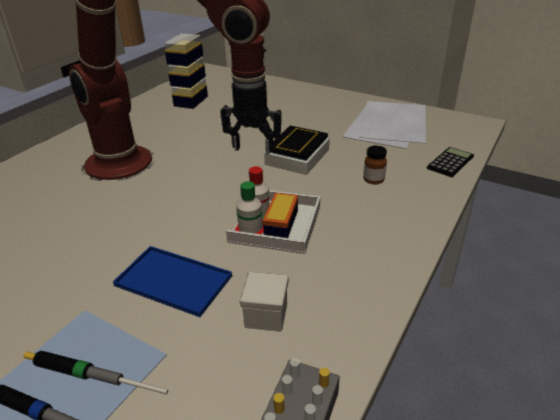

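Run:
```python
from h import *
a=snap('scene');P=pts(a)
T=np.linalg.inv(np.array(a['cam_to_world']));f=210/np.tan(np.radians(a['fov_y'])/2)
for X in([515.8,-18.6,176],[515.8,-18.6,190],[516,-16.3,131],[535.6,-81.5,131]):
    c=T[:3,:3]@X+T[:3,3];print(X,(f*c[0]/c[2]+a['cx']).round(1),(f*c[1]/c[2]+a['cy']).round(1))
for u,v in[(236,144),(237,140),(275,138),(277,130),(256,171),(248,187)]:print(u,v,P[v,u].round(1))
```

```text
[515.8, -18.6, 176] 253.2 153.4
[515.8, -18.6, 190] 252.9 148.1
[516, -16.3, 131] 254.8 169.3
[535.6, -81.5, 131] 246.5 184.2
236 144 [483.  -39.2 202.3]
237 140 [482.4 -33.2 209.9]
275 138 [575.5 -14.3 229.2]
277 130 [580.5 -12.9 249.7]
256 171 [522.7 -21.3 130.7]
248 187 [545.  -89.3 130.6]
```

```bash
python3 -m inch '[{"grip":0.07,"dp":[0.0024,0.001,0.02],"angular":[0,0.2,-0.2]},{"grip":0.07,"dp":[0.0024,0.001,0.045],"angular":[0,0.2,-0.2]},{"grip":0.07,"dp":[0.0024,0.001,0.065],"angular":[0,0.2,-0.2]},{"grip":0.07,"dp":[0.0024,0.001,0.073],"angular":[0,0.2,-0.2]},{"grip":0.07,"dp":[0.0024,0.001,0.074],"angular":[0,0.2,-0.2]},{"grip":0.05,"dp":[0.0024,0.001,0.074],"angular":[0,0.2,-0.2]},{"grip":0.02,"dp":[0.0024,0.001,0.074],"angular":[0,0.2,-0.2]},{"grip":0.02,"dp":[0.0024,0.001,0.074],"angular":[0,0.2,-0.2]},{"grip":0.02,"dp":[0.0024,0.001,0.074],"angular":[0,0.2,-0.2]},{"grip":0.02,"dp":[0.0024,0.001,0.074],"angular":[0,0.2,-0.2]},{"grip":0.02,"dp":[0.0024,0.001,0.074],"angular":[0,0.2,-0.2]}]'
python3 -c "
from h import *
go([516,-16.3,116],16.5)"
```

```text
t: 2.95
tcp_pos: [517.6, -14.5, 117.4]
tcp_rot: [1.876, 2.518, 0.003]
force: [-0.3, -1.0, 5.7]
gripper_width: 32.3
grasp_force: 60.1
t 3.0 tcp [517.6 -14.5 117.4] yaw 16.6 w 32.3 -> dp [-0.0013 -0.0021  0.0014] ang [ 0.15 -0.01  0.15]
```

```bash
python3 -m inch '[{"grip":0.02,"dp":[0,0,-0.01],"angular":[0,0,0]},{"grip":0.02,"dp":[0,0,-0.03],"angular":[0,0,0]},{"grip":0.02,"dp":[0,0,-0.055],"angular":[0,0,0]},{"grip":0.02,"dp":[0,0,-0.085],"angular":[0,0,0]},{"grip":0.02,"dp":[0,0,-0.11],"angular":[0,0,0]},{"grip":0.02,"dp":[0,0,-0.13],"angular":[0,0,0]},{"grip":0.02,"dp":[0,0,-0.138],"angular":[0,0,0]},{"grip":0.02,"dp":[0,0,-0.138],"angular":[0,0,0]}]'
python3 -c "
from h import *
go([540.3,-308.5,255],16.5)"
```

```text
t: 3.75
tcp_pos: [516.8, -14.6, 254.9]
tcp_rot: [1.876, 2.519, 0.003]
force: [0.9, -0.1, -3.0]
gripper_width: 32.8
grasp_force: 59.9
t 3.8 tcp [516.8 -14.6 254.9] yaw 16.7 w 32.8 -> dp [-0.2884 -0.0617 -0.0004] ang [ 0.09 -0.04  0.16]
```

```bash
python3 -m inch '[{"grip":0.02,"dp":[-0.01,-0.002,0],"angular":[0,0,0]},{"grip":0.02,"dp":[-0.03,-0.006,0],"angular":[0,0,0]},{"grip":0.02,"dp":[-0.06,-0.013,0],"angular":[0,0,0]},{"grip":0.02,"dp":[-0.095,-0.02,0],"angular":[0,0,0]},{"grip":0.02,"dp":[-0.13,-0.028,0],"angular":[0,0,0]},{"grip":0.02,"dp":[-0.165,-0.035,0],"angular":[0,0,0]},{"grip":0.02,"dp":[-0.2,-0.043,0],"angular":[0,0,0]},{"grip":0.02,"dp":[-0.235,-0.05,0],"angular":[0,0,0]},{"grip":0.02,"dp":[-0.262,-0.056,0],"angular":[0,0,0]},{"grip":0.02,"dp":[-0.28,-0.06,0],"angular":[0,0,0]},{"grip":0.02,"dp":[-0.2884,-0.0617,0],"angular":[0,0,0]},{"grip":0.02,"dp":[-0.2884,-0.0617,0.02],"angular":[0,0,0]},{"grip":0.02,"dp":[-0.2884,-0.0617,0.045],"angular":[0,0,0]},{"grip":0.02,"dp":[-0.2884,-0.0617,0.075],"angular":[0,0,0]},{"grip":0.02,"dp":[-0.2884,-0.0617,0.1],"angular":[0,0,0]},{"grip":0.02,"dp":[-0.2884,-0.0617,0.115],"angular":[0,0,0]},{"grip":0.02,"dp":[-0.2884,-0.0617,0.12],"angular":[0,0,0]},{"grip":0.02,"dp":[-0.2884,-0.0617,0.12],"angular":[0,0,0]}]'
python3 -c "
from h import *
go([540.3,-308.5,112],16.5)
s=snap('scene');b=snap('top');cv2.imwrite('pics/a2.png',cv2.resize(s['frame'][190:340,80:280],None,fx=3,fy=3)[...,::-1])"
```

```text
t: 5.55
tcp_pos: [540.1, -307.1, 133.0]
tcp_rot: [-1.872, -2.519, -0.002]
force: [1.0, 0.1, -2.3]
gripper_width: 31.9
grasp_force: 60.0
t 5.5 tcp [ 540.1 -307.1  133. ] yaw 16.8 w 31.9 -> dp [-0.0015 -0.0002  0.021 ] ang [-0.04 -0.19  0.25]
```

View pics/a2.png

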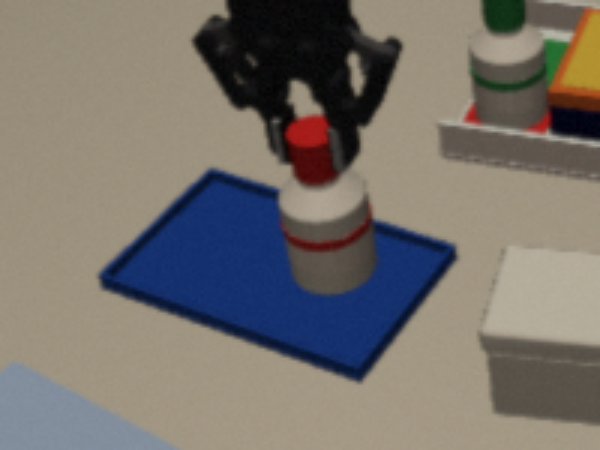

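The crop shows the red bottle hanging upright over the right-hand part of the tray (about 330,240), clear of the rims.

```bash
python3 -m inch '[{"grip":0.02,"dp":[-0.0015,0,0.007],"angular":[0,0,0]},{"grip":0.02,"dp":[-0.0015,0,0.013],"angular":[0,0,0]},{"grip":0.02,"dp":[-0.0015,0,0.017],"angular":[0,0,0]},{"grip":0.02,"dp":[-0.0015,0,0.019],"angular":[0,0,0]},{"grip":0.02,"dp":[-0.0015,0,0.02],"angular":[0,0,0]},{"grip":0.02,"dp":[-0.0015,0,0.02],"angular":[0,0,0]}]'
```

```text
t: 6.25
tcp_pos: [540.6, -309.8, 113.6]
tcp_rot: [-1.876, -2.519, -0.002]
force: [0.2, -0.5, -1.8]
gripper_width: 32.4
grasp_force: 60.0
```

```bash
python3 -m inch '[{"grip":0.02,"dp":[0,0,0.0008],"angular":[0,0,0]},{"grip":0.02,"dp":[0,0,0.0016],"angular":[0,0,0]},{"grip":0.02,"dp":[0,0,0.0016],"angular":[0,0,0]}]'
```

```text
t: 6.55
tcp_pos: [540.8, -309.9, 112.5]
tcp_rot: [-1.876, -2.519, -0.002]
force: [-0.1, -0.2, -0.8]
gripper_width: 32.4
grasp_force: 60.6
```

```bash
python3 -m inch '[{"grip":0.032,"dp":[0,0,0.0003],"angular":[0,0,0]},{"grip":0.036,"dp":[0,0,0.0003],"angular":[0,0,0]},{"grip":0.045,"dp":[0,0,0.0003],"angular":[0,0,0]},{"grip":0.06,"dp":[0,0,0.0003],"angular":[0,0,0]},{"grip":0.07,"dp":[0,0,0.0003],"angular":[0,0,0]},{"grip":0.07,"dp":[0,0,-0.005],"angular":[0,0,0]},{"grip":0.07,"dp":[0,0,-0.03],"angular":[0,0,0]},{"grip":0.07,"dp":[0,0,-0.07],"angular":[0,0,0]},{"grip":0.07,"dp":[0,0,-0.08],"angular":[0,0,0]},{"grip":0.07,"dp":[0,0,-0.08],"angular":[0,0,0]}]'
python3 -c "
from h import *
go([535.6,-81.5,190],16.5)"
```

```text
t: 7.55
tcp_pos: [542.0, -310.4, 194.7]
tcp_rot: [1.874, 2.516, 0.003]
force: [0.6, 0.3, -1.1]
gripper_width: 69.5
grasp_force: 0.0
t 7.5 tcp [ 542.  -310.4  194.7] yaw 16.7 w 69.5 -> dp [0.2211 0.0594 0.0044] ang [0.23 0.14 0.15]
```

```bash
python3 -m inch '[{"grip":0.07,"dp":[0.04,0.0107,0.001],"angular":[0,0,0]},{"grip":0.07,"dp":[0.08,0.0215,0.002],"angular":[0,0,0]},{"grip":0.07,"dp":[0.12,0.0322,0.003],"angular":[0,0,0]},{"grip":0.07,"dp":[0.16,0.043,0.004],"angular":[0.2,0.1,0.2]},{"grip":0.07,"dp":[0.2,0.0537,0.004],"angular":[0.2,0.1,0.2]},{"grip":0.07,"dp":[0.2211,0.0594,0.004],"angular":[0.2,0.1,0.2]},{"grip":0.07,"dp":[0.2211,0.0594,0.004],"angular":[0.2,0.1,0.2]},{"grip":0.07,"dp":[0.2211,0.0594,0.004],"angular":[0.2,0.1,0.2]}]'
python3 -c "
from h import *
go([535.6,-81.5,116],16.5)"
```

```text
t: 8.35
tcp_pos: [533.4, -81.7, 187.3]
tcp_rot: [-1.877, -2.512, 0.005]
force: [-0.2, -0.6, -0.1]
gripper_width: 70.3
grasp_force: 0.0
t 8.3 tcp [533.4 -81.7 187.3] yaw 16.5 w 70.3 -> dp [-0.0007  0.0025  0.0713] ang [-0.34 -0.17 -0.02]
```

```bash
python3 -m inch '[{"grip":0.07,"dp":[-0.0007,0.0025,0.02],"angular":[-0.2,-0.1,0]},{"grip":0.07,"dp":[-0.0007,0.0025,0.045],"angular":[-0.2,-0.1,0]},{"grip":0.07,"dp":[-0.0007,0.0025,0.063],"angular":[-0.2,-0.1,0]},{"grip":0.07,"dp":[-0.0007,0.0025,0.07],"angular":[-0.2,-0.1,0]},{"grip":0.07,"dp":[-0.0007,0.0025,0.071],"angular":[-0.2,-0.1,0]},{"grip":0.05,"dp":[-0.0007,0.0025,0.071],"angular":[-0.2,-0.1,0]},{"grip":0.02,"dp":[-0.0007,0.0025,0.071],"angular":[-0.2,-0.1,0]},{"grip":0.02,"dp":[-0.0007,0.0025,0.071],"angular":[-0.2,-0.1,0]},{"grip":0.02,"dp":[-0.0007,0.0025,0.071],"angular":[-0.2,-0.1,0]},{"grip":0.02,"dp":[-0.0007,0.0025,0.071],"angular":[-0.2,-0.1,0]},{"grip":0.02,"dp":[-0.0007,0.0025,0.071],"angular":[-0.2,-0.1,0]}]'
python3 -m inch '[{"grip":0.02,"dp":[0,0,-0.01],"angular":[0,0,0]},{"grip":0.02,"dp":[0,0,-0.03],"angular":[0,0,0]},{"grip":0.02,"dp":[0,0,-0.055],"angular":[0,0,0]},{"grip":0.02,"dp":[0,0,-0.085],"angular":[0,0,0]},{"grip":0.02,"dp":[0,0,-0.11],"angular":[0,0,0]},{"grip":0.02,"dp":[0,0,-0.13],"angular":[0,0,0]},{"grip":0.02,"dp":[0,0,-0.138],"angular":[0,0,0]},{"grip":0.02,"dp":[0,0,-0.138],"angular":[0,0,0]}]'
python3 -c "
from h import *
go([440.7,-318.5,254],16.5)"
```

```text
t: 9.45
tcp_pos: [537.6, -81.0, 118.6]
tcp_rot: [1.88, 2.515, 0.004]
force: [0.5, 0.4, 5.8]
gripper_width: 32.3
grasp_force: 59.7
t: 10.25
tcp_pos: [536.4, -81.0, 256.0]
tcp_rot: [-1.881, -2.516, -0.002]
force: [0.0, -0.5, -2.1]
gripper_width: 32.0
grasp_force: 59.9
t 10.2 tcp [536.4 -81.  256. ] yaw 16.5 w 32.0 -> dp [-0.2006 -0.1591  0.0017] ang [ 0.05 -0.05 -0.04]
```

```bash
python3 -m inch '[{"grip":0.02,"dp":[-0.01,-0.008,0],"angular":[0,0,0]},{"grip":0.02,"dp":[-0.03,-0.024,0],"angular":[0,0,0]},{"grip":0.02,"dp":[-0.055,-0.0436,0],"angular":[0,0,0]},{"grip":0.02,"dp":[-0.08,-0.0634,0],"angular":[0,0,0]},{"grip":0.02,"dp":[-0.105,-0.0833,0],"angular":[0,0,0]},{"grip":0.02,"dp":[-0.13,-0.103,0],"angular":[0,0,0]},{"grip":0.02,"dp":[-0.155,-0.123,0],"angular":[0,0,0]},{"grip":0.02,"dp":[-0.178,-0.141,0],"angular":[0,0,0]},{"grip":0.02,"dp":[-0.193,-0.153,0],"angular":[0,0,0]},{"grip":0.02,"dp":[-0.2006,-0.1591,0.0],"angular":[0,0,0]},{"grip":0.02,"dp":[-0.2006,-0.1591,0.01],"angular":[0,0,0]},{"grip":0.02,"dp":[-0.2006,-0.1591,0.03],"angular":[0,0,0]},{"grip":0.02,"dp":[-0.2006,-0.1591,0.06],"angular":[0,0,0]},{"grip":0.02,"dp":[-0.2006,-0.1591,0.09],"angular":[0,0,0]},{"grip":0.02,"dp":[-0.2006,-0.1591,0.11],"angular":[0,0,0]},{"grip":0.02,"dp":[-0.2006,-0.1591,0.12],"angular":[0,0,0]},{"grip":0.02,"dp":[-0.2006,-0.1591,0.125],"angular":[0,0,0]},{"grip":0.02,"dp":[-0.2006,-0.1591,0.125],"angular":[0,0,0]},{"grip":0.02,"dp":[-0.2006,-0.1591,0.125],"angular":[0,0,0]}]'
python3 -c "
from h import *
go([440.7,-318.5,113.6],16.5)
s=snap('scene');cv2.imwrite('pics/a3.png',cv2.resize(s['frame'][190:340,80:280],None,fx=3,fy=3)[...,::-1])"
```

```text
t: 12.15
tcp_pos: [441.6, -318.4, 131.0]
tcp_rot: [1.879, 2.516, 0.002]
force: [0.3, -0.7, -2.4]
gripper_width: 32.6
grasp_force: 59.9
t 12.2 tcp [ 441.6 -318.4  131. ] yaw 16.5 w 32.6 -> dp [ 0.0002 -0.0009  0.0174] ang [ 0.09  0.   -0.02]
```

View pics/a3.png

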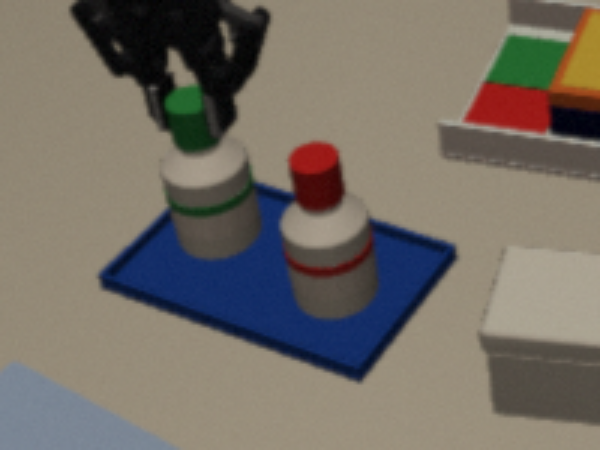

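The red bottle stands upright in the tray (330,240), and the green one hangs above its place (215,190) and looks clear.

```bash
python3 -m inch '[{"grip":0.02,"dp":[0,0,0.006],"angular":[0,0,0]},{"grip":0.02,"dp":[0,0,0.011],"angular":[0,0,0]},{"grip":0.02,"dp":[0,0,0.0145],"angular":[0,0,0]},{"grip":0.02,"dp":[0,0,0.0165],"angular":[0,0,0]},{"grip":0.02,"dp":[0,0,0.0175],"angular":[0,0,0]},{"grip":0.02,"dp":[0,0,0.0175],"angular":[0,0,0]},{"grip":0.02,"dp":[0,0,0.0175],"angular":[0,0,0]}]'
```

```text
t: 12.9
tcp_pos: [440.6, -318.3, 113.5]
tcp_rot: [-1.88, -2.516, -0.0]
force: [-1.6, 2.2, 5.1]
gripper_width: 32.5
grasp_force: 61.0
```

```bash
python3 -m inch '[{"grip":0.032,"dp":[0,0,0],"angular":[0,0,0]},{"grip":0.036,"dp":[0,0,0],"angular":[0,0,0]},{"grip":0.045,"dp":[0,0,0],"angular":[0,0,0]},{"grip":0.06,"dp":[0,0,0],"angular":[0,0,0]},{"grip":0.07,"dp":[0,0,0],"angular":[0,0,0]},{"grip":0.07,"dp":[0,0,-0.005],"angular":[0,0,0]},{"grip":0.07,"dp":[0,0,-0.03],"angular":[0,0,0]},{"grip":0.07,"dp":[0,0,-0.07],"angular":[0,0,0]},{"grip":0.07,"dp":[0,0,-0.08],"angular":[0,0,0]},{"grip":0.07,"dp":[0,0,-0.08],"angular":[0,0,0]}]'
python3 - <<'E'
from h import *
b=snap('top');P=pts(b);cv2.imwrite('pics/b2.png',b['frame'][...,::-1])
c=blob(b,(5,120,80),(35,255,255),(240,165,330,225));print('box',rect(b,c,56))
print('green pad',rect(b,blob(b,(50,120,40),(85,255,255),(240,205,345,265)),9))
m=cv2.inRange(cv2.cvtColor(b['frame'],cv2.COLOR_RGB2HSV),(170,150,60),(180,255,255))|cv2.inRange(cv2.cvtColor(b['frame'],cv2.COLOR_RGB2HSV),(0,150,60),(6,255,255))
m[:200]=0;m[265:]=0;m[:,:240]=0;m[:,345:]=0
k,_=cv2.findContours(m,0,1);k=max(k,key=cv2.contourArea)[:,0];print('red pad',rect(b,k,9))
go([593.9,-31,160],16.7)
E
```

```text
t: 13.9
tcp_pos: [441.9, -319.1, 194.7]
tcp_rot: [1.878, 2.513, 0.002]
force: [-0.4, -0.5, 0.4]
gripper_width: 70.3
grasp_force: 0.0
box (array([593.9, -30.9]), array([ 59.8, 119.4]), 16.9)
green pad (array([517.7, -15.9]), array([66.9, 68.3]), 16.3)
red pad (array([538., -85.]), array([67.1, 68.3]), 16.3)
t 13.9 tcp [ 440.8 -318.6  193. ] yaw 16.4 w 70.4 -> dp [0.2325 0.2283 0.0333] ang [ 0.04 -0.02 -0.25]
```

View pics/b2.png

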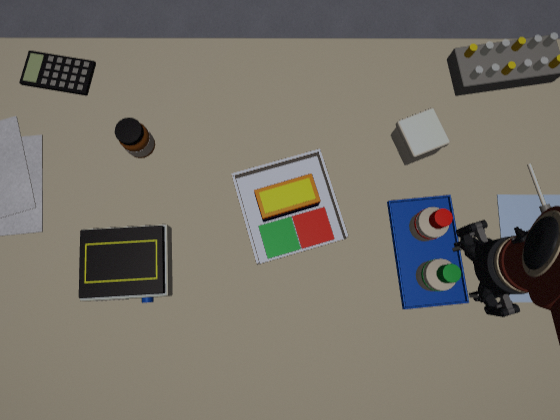

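Both bottles stand upright in the tray, at (432,222) and (441,272). The pads and the box are now clear.

```bash
python3 -m inch '[{"grip":0.08,"dp":[0.032,0.032,0],"angular":[0,0,0]},{"grip":0.08,"dp":[0.065,0.064,0],"angular":[0,0,0]},{"grip":0.08,"dp":[0.1,0.098,0],"angular":[0,0,0]},{"grip":0.08,"dp":[0.133,0.13,0.01],"angular":[0,0,-0.3]},{"grip":0.08,"dp":[0.166,0.163,0.02],"angular":[0,0,-0.3]},{"grip":0.08,"dp":[0.2,0.196,0.033],"angular":[0,0,-0.3]},{"grip":0.08,"dp":[0.225,0.22,0.033],"angular":[0,0,-0.3]},{"grip":0.08,"dp":[0.2325,0.2283,0.033],"angular":[0,0,-0.3]},{"grip":0.08,"dp":[0.2325,0.2283,0.033],"angular":[0,0,-0.3]},{"grip":0.08,"dp":[0.2325,0.2283,0.033],"angular":[0,0,-0.3]}]'
python3 -c "
from h import *
go([593.9,-31,30],16.8)"
```

```text
t: 14.95
tcp_pos: [592.7, -33.1, 158.9]
tcp_rot: [-1.876, -2.518, 0.004]
force: [-0.3, -0.4, -0.3]
gripper_width: 79.9
grasp_force: 0.0
t 14.9 tcp [592.7 -33.1 158.9] yaw 16.6 w 79.9 -> dp [0.0016 0.0021 0.1289] ang [-0.18 -0.01 -0.16]
```

```bash
python3 -m inch '[{"grip":0.08,"dp":[0.0016,0.0021,0.03],"angular":[-0.1,0,-0.2]},{"grip":0.08,"dp":[0.0016,0.0021,0.055],"angular":[-0.1,0,-0.2]},{"grip":0.08,"dp":[0.0016,0.0021,0.075],"angular":[-0.1,0,-0.2]},{"grip":0.08,"dp":[0.0016,0.0021,0.09],"angular":[-0.1,0,-0.2]},{"grip":0.08,"dp":[0.0016,0.0021,0.105],"angular":[-0.1,0,-0.2]},{"grip":0.08,"dp":[0.0016,0.0021,0.118],"angular":[-0.1,0,-0.2]},{"grip":0.08,"dp":[0.0016,0.0021,0.126],"angular":[-0.1,0,-0.2]},{"grip":0.08,"dp":[0.0016,0.0021,0.127],"angular":[-0.1,0,-0.2]}]'
python3 -m inch '[{"grip":0.07,"dp":[0,0,0],"angular":[0,0,0]},{"grip":0.06,"dp":[0,0,0],"angular":[0,0,0]},{"grip":0.05,"dp":[0,0,0],"angular":[0,0,0]},{"grip":0.045,"dp":[0,0,0],"angular":[0,0,0]},{"grip":0.045,"dp":[0,0,0],"angular":[0,0,0]},{"grip":0.045,"dp":[0,0,0],"angular":[0,0,0]}]'
```

```text
t: 15.75
tcp_pos: [594.8, -28.6, 32.0]
tcp_rot: [-1.869, -2.524, -0.002]
force: [0.5, 0.3, -0.4]
gripper_width: 80.3
grasp_force: 0.0
t: 16.35
tcp_pos: [595.9, -28.4, 33.9]
tcp_rot: [1.869, 2.524, 0.005]
force: [-0.4, 0.0, 6.1]
gripper_width: 59.1
grasp_force: 66.6
```

```bash
python3 -m inch '[{"grip":0.045,"dp":[0,0,-0.008],"angular":[0,0,0]},{"grip":0.045,"dp":[0,0,-0.025],"angular":[0,0,0]},{"grip":0.045,"dp":[0,0,-0.05],"angular":[0,0,0]},{"grip":0.045,"dp":[0,0,-0.075],"angular":[0,0,0]},{"grip":0.045,"dp":[0,0,-0.1],"angular":[0,0,0]},{"grip":0.045,"dp":[0,0,-0.115],"angular":[0,0,0]},{"grip":0.045,"dp":[0,0,-0.12],"angular":[0,0,0]},{"grip":0.045,"dp":[0,0,-0.12],"angular":[0,0,0]},{"grip":0.045,"dp":[0,0,-0.12],"angular":[0,0,0]}]'
python3 -c "
from h import *
go([465.4,288.4,154],3.4)"
```

```text
t: 17.25
tcp_pos: [594.2, -28.9, 151.8]
tcp_rot: [-1.869, -2.523, -0.001]
force: [0.1, 0.1, -2.8]
gripper_width: 59.4
grasp_force: 65.9
t 17.2 tcp [594.2 -28.9 151.8] yaw 17.0 w 59.4 -> dp [ 0.3411 -0.0307 -0.0016] ang [-0.05 -0.11 13.56]
```

```bash
python3 -m inch '[{"grip":0.045,"dp":[0.01,-0.001,0],"angular":[0,0,0.4]},{"grip":0.045,"dp":[0.03,-0.003,0],"angular":[0,0,1.2]},{"grip":0.045,"dp":[0.06,-0.0054,0],"angular":[0,0,2.4]},{"grip":0.045,"dp":[0.09,-0.008,0],"angular":[0,0,3.6]},{"grip":0.045,"dp":[0.12,-0.0108,0],"angular":[0,0,4.8]},{"grip":0.045,"dp":[0.15,-0.0135,0],"angular":[0,0,6]},{"grip":0.045,"dp":[0.18,-0.0162,0],"angular":[0,0,7.2]},{"grip":0.045,"dp":[0.21,-0.019,0],"angular":[0,0,8.4]},{"grip":0.045,"dp":[0.24,-0.0216,0],"angular":[0,0,9.6]},{"grip":0.045,"dp":[0.27,-0.0243,0],"angular":[0,0,10.8]},{"grip":0.045,"dp":[0.3,-0.027,0],"angular":[0,0,12]},{"grip":0.045,"dp":[0.325,-0.0293,0],"angular":[0,0,13]},{"grip":0.045,"dp":[0.337,-0.0303,0],"angular":[0,0,13.5]},{"grip":0.045,"dp":[0.3411,-0.0307,0],"angular":[0,-0.1,13.6]},{"grip":0.045,"dp":[0.3411,-0.0307,0],"angular":[0,-0.1,13.6]},{"grip":0.045,"dp":[0.3411,-0.0307,0],"angular":[0,-0.1,13.6]}]'
python3 -c "
from h import *
go([465.4,288.4,88],3.4)"
```

```text
t: 18.85
tcp_pos: [467.1, 286.7, 153.1]
tcp_rot: [2.156, 2.281, -0.0]
force: [0.5, -1.1, -2.9]
gripper_width: 59.0
grasp_force: 65.8
t 18.9 tcp [467.1 286.7 153.1] yaw 3.2 w 59.0 -> dp [ 0.0019 -0.0017  0.0651] ang [ 0.1   0.1  -0.18]
```

```bash
python3 -m inch '[{"grip":0.045,"dp":[0.0019,-0.0017,0.01],"angular":[0,0,-0.2]},{"grip":0.045,"dp":[0.0019,-0.0017,0.03],"angular":[0,0,-0.2]},{"grip":0.045,"dp":[0.0019,-0.0017,0.045],"angular":[0,0,-0.2]},{"grip":0.045,"dp":[0.0019,-0.0017,0.054],"angular":[0,0,-0.2]},{"grip":0.045,"dp":[0.0019,-0.0017,0.057],"angular":[0,0,-0.2]},{"grip":0.045,"dp":[0.0019,-0.0017,0.057],"angular":[0,0,-0.2]},{"grip":0.045,"dp":[0.0019,-0.0017,0.057],"angular":[0,0,-0.2]}]'
python3 -c "
from h import *
go([465.4,288.4,88],3.4)
a=snap('scene');b=snap('top')
x=cv2.resize(a['frame'][90:190,230:350],(600,500));y=cv2.resize(b['frame'][205:315,65:185],(600,550))
cv2.imwrite('pics/a4.png',x[...,::-1]);cv2.imwrite('pics/b4.png',y[...,::-1])"
```

```text
t: 19.55
tcp_pos: [465.2, 290.7, 96.9]
tcp_rot: [2.151, 2.288, 0.004]
force: [0.8, 0.1, -2.3]
gripper_width: 59.7
grasp_force: 65.8
t 19.6 tcp [465.2 290.7  96.9] yaw 3.5 w 59.7 -> dp [-0.0023  0.0001  0.0089] ang [ 0.17 -0.04  0.14]
```

View pics/b4.png

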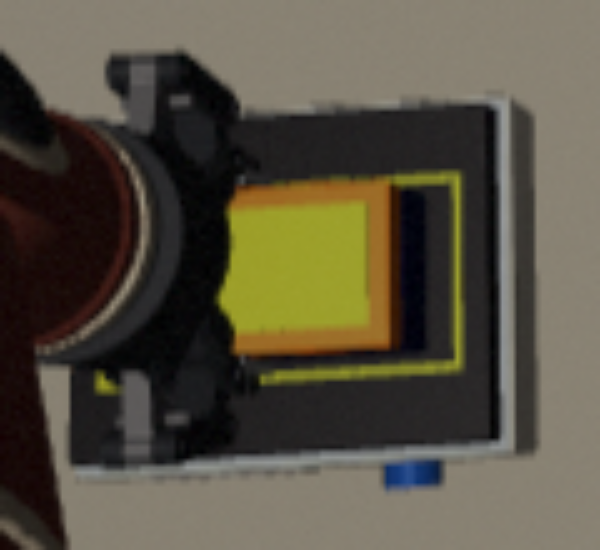

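Run:
```python
from h import *
b=snap('top')
c=np.array([[388,180],[390,348]])/5.0-.4+[65,205]
q=ray(b,c,119);print(q.round(1))
t=np.radians(3.5);ex=np.array([np.cos(t),np.sin(t)]);ey=np.array([-ex[1],ex[0]])
print('centre',(q[:,:2].mean(0)+60*ey).round(1), 'width',np.linalg.norm(q[0]-q[1]))
hsv=cv2.cvtColor(b['frame'],cv2.COLOR_RGB2HSV);print(hsv[255,135:152].tolist())
```

```text
[[497.4 230.8 119. ]
 [437.7 226.7 119. ]]
centre [463.9 288.6] width 59.91023961677115
[[31, 186, 160], [31, 185, 160], [31, 186, 159], [26, 190, 130], [18, 188, 156], [18, 191, 156], [18, 188, 155], [15, 204, 146], [13, 245, 52], [13, 240, 51], [128, 194, 21], [115, 237, 14], [117, 213, 12], [120, 255, 9], [123, 177, 13], [132, 40, 32], [12, 33, 39]]
```

```bash
python3 -m inch '[{"grip":0.045,"dp":[-0.0022,0.0008,0.003],"angular":[0.1,0,0.1]},{"grip":0.045,"dp":[-0.0022,0.0008,0.006],"angular":[0.1,0,0.1]},{"grip":0.045,"dp":[-0.0022,0.0008,0.0075],"angular":[0.1,0,0.1]},{"grip":0.045,"dp":[-0.0022,0.0008,0.0085],"angular":[0.1,0,0.1]},{"grip":0.045,"dp":[-0.0022,0.0008,0.009],"angular":[0.1,0,0.1]},{"grip":0.045,"dp":[-0.0022,0.0008,0.009],"angular":[0.1,0,0.1]}]'
```

```text
t: 20.3
tcp_pos: [465.4, 288.0, 88.0]
tcp_rot: [2.153, 2.287, -0.001]
force: [-2.2, -3.1, 4.5]
gripper_width: 59.1
grasp_force: 66.6
```

```bash
python3 -m inch '[{"grip":0.06,"dp":[0,0,0],"angular":[0,0,0]},{"grip":0.064,"dp":[0,0,0],"angular":[0,0,0]},{"grip":0.07,"dp":[0,0,0],"angular":[0,0,0]},{"grip":0.08,"dp":[0,0,0],"angular":[0,0,0]},{"grip":0.08,"dp":[0,0,0],"angular":[0,0,0]},{"grip":0.08,"dp":[0,0,-0.02],"angular":[0,0,0]},{"grip":0.08,"dp":[0,0,-0.06],"angular":[0,0,0]},{"grip":0.08,"dp":[0,0,-0.1],"angular":[0,0,0]},{"grip":0.08,"dp":[0,0,-0.11],"angular":[0,0,0]},{"grip":0.08,"dp":[0,0,-0.11],"angular":[0,0,0]}]'
python3 -c "
from h import *
go([540.8,-309.9,190],16.5)"
```

```text
t: 21.3
tcp_pos: [466.5, 288.9, 199.2]
tcp_rot: [2.153, 2.286, 0.007]
force: [0.1, -0.1, 0.3]
gripper_width: 79.8
grasp_force: 0.0
t 21.3 tcp [466.5 288.9 199.2] yaw 3.4 w 79.8 -> dp [-0.6022  0.0382  0.008 ] ang [  0.24  -0.1  -13.06]
```

```bash
python3 -m inch '[{"grip":0.07,"dp":[-0.05,0.003,0],"angular":[0,0,-1]},{"grip":0.07,"dp":[-0.1,0.0063,0],"angular":[0,0,-2]},{"grip":0.07,"dp":[-0.15,0.0095,0],"angular":[0,0,-3.2]},{"grip":0.07,"dp":[-0.2,0.0127,0],"angular":[0,0,-4.3]},{"grip":0.07,"dp":[-0.25,0.0159,0],"angular":[0,0,-5.4]},{"grip":0.07,"dp":[-0.3,0.019,0],"angular":[0,0,-6.5]},{"grip":0.07,"dp":[-0.35,0.0222,0],"angular":[0,0,-7.6]},{"grip":0.07,"dp":[-0.4,0.0254,0],"angular":[0,0,-8.7]},{"grip":0.07,"dp":[-0.45,0.0286,0],"angular":[0,0,-9.8]},{"grip":0.07,"dp":[-0.5,0.0317,0],"angular":[0,0,-10.9]},{"grip":0.07,"dp":[-0.55,0.035,0],"angular":[0,0,-12]},{"grip":0.07,"dp":[-0.59,0.0375,0.007],"angular":[0.2,-0.1,-12.8]},{"grip":0.07,"dp":[-0.6022,0.0382,0.008],"angular":[0.2,-0.1,-13]},{"grip":0.07,"dp":[-0.6022,0.0382,0.008],"angular":[0.2,-0.1,-13]},{"grip":0.07,"dp":[-0.6022,0.0382,0.008],"angular":[0.2,-0.1,-13]}]'
python3 - <<'E'
from h import *
b=snap('top')
print('outline',rect(b,blob(b,(22,120,80),(35,255,255),(75,220,170,302)),60))
# lid: orange rim + yellow, bright; via depth at lid height
P=pts(b);m=((abs(P[...,2]-110)<8)).astype(np.uint8);m[:220]=0;m[302:]=0;m[:,:75]=0;m[:,170:]=0
k,_=cv2.findContours(m,0,1);k=max(k,key=cv2.contourArea)[:,0];print('box depth',rect(b,k,110))
print('jar',P[128,128].round(1),'foam',P[133,422].round(1))
y=cv2.resize(b['frame'][205:315,65:185],(600,550));cv2.imwrite('pics/b5.png',y[...,::-1])
go([540.8,-309.9,112.5],16.5)
E
```

```text
t: 22.8
tcp_pos: [539.8, -307.9, 188.1]
tcp_rot: [-1.875, -2.515, 0.004]
force: [0.7, 0.6, 0.4]
gripper_width: 70.2
grasp_force: 0.0
outline (array([468.8, 303.1]), array([ 47.9, 110.5]), 3.4)
box depth (array([465.6, 283.9]), array([ 60.2, 121.8]), 3.4)
jar [719.5 277.9  93.7] foam [ 715.8 -297.4   78.9]
t 22.9 tcp [ 540.3 -307.2  188.7] yaw 16.7 w 69.8 -> dp [-0.0028 -0.      0.0762] ang [-0.21 -0.1   0.17]
```

View pics/b5.png

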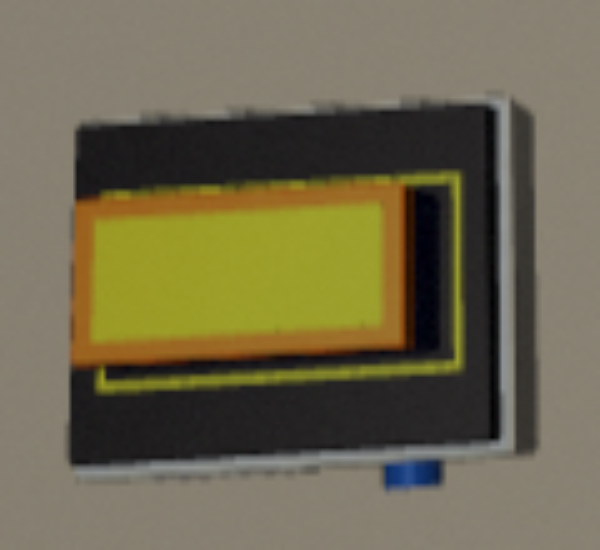

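Run:
```python
from h import *
b=snap('top')
c=blob(b,(10,120,95),(35,255,255),(70,200,160,300))
c=c[(c[:,0]<148)]
print('lid',rect(b,c,110))
hsv=cv2.cvtColor(b['frame'],cv2.COLOR_RGB2HSV)
print([(u,hsv[258,u].tolist()) for u in list(range(76,83))+list(range(140,160))])
# base edge of box right end at z60, outline inner right edge
for u in(79.5,147.5):print('lid edge',u,ray(b,[u,258],110).round(1))
for u in(153,156.5):print('base/outline',u,ray(b,[u,258],60).round(1))
```

```text
lid (array([461.2, 283.6]), array([ 71.9, 122.3]), 3.4)
[(76, [20, 40, 135]), (77, [19, 41, 136]), (78, [19, 42, 134]), (79, [13, 109, 105]), (80, [17, 204, 155]), (81, [16, 207, 154]), (82, [16, 205, 154]), (140, [31, 186, 159]), (141, [24, 186, 155]), (142, [18, 185, 157]), (143, [18, 185, 157]), (144, [19, 185, 156]), (145, [13, 216, 144]), (146, [11, 238, 44]), (147, [11, 236, 53]), (148, [116, 210, 17]), (149, [115, 255, 13]), (150, [115, 207, 16]), (151, [110, 191, 16]), (152, [120, 121, 19]), (153, [150, 13, 39]), (154, [0, 19, 40]), (155, [30, 117, 74]), (156, [31, 183, 156]), (157, [29, 109, 68]), (158, [0, 13, 40]), (159, [10, 19, 40])]
lid edge 79.5 [[466.8 344.5 110. ]]
lid edge 147.5 [[467. 222. 110.]]
base/outline 153 [[470.8 225.   60. ]]
base/outline 156.5 [[470.9 218.4  60. ]]
```

The box lies about 1 mm from the outline's centre and parallel to it (yaw 3.4° for both), so I'll fetch the red bottle.

```bash
python3 -m inch '[{"grip":0.07,"dp":[-0.0028,0,0.02],"angular":[-0.2,-0.1,0.2]},{"grip":0.07,"dp":[-0.0028,0,0.045],"angular":[-0.2,-0.1,0.2]},{"grip":0.07,"dp":[-0.0028,0,0.065],"angular":[-0.2,-0.1,0.2]},{"grip":0.07,"dp":[-0.0028,0,0.074],"angular":[-0.2,-0.1,0.2]},{"grip":0.07,"dp":[-0.0028,0,0.076],"angular":[-0.2,-0.1,0.2]},{"grip":0.05,"dp":[-0.0028,0,0.076],"angular":[-0.2,-0.1,0.2]},{"grip":0.02,"dp":[-0.0028,0,0.076],"angular":[-0.2,-0.1,0.2]},{"grip":0.02,"dp":[-0.0028,0,0.076],"angular":[-0.2,-0.1,0.2]},{"grip":0.02,"dp":[-0.0028,0,0.076],"angular":[-0.2,-0.1,0.2]},{"grip":0.02,"dp":[-0.0028,0,0.076],"angular":[-0.2,-0.1,0.2]},{"grip":0.02,"dp":[-0.0028,0,0.076],"angular":[-0.2,-0.1,0.2]}]'
python3 -m inch '[{"grip":0.02,"dp":[0,0,-0.01],"angular":[0,0,0]},{"grip":0.02,"dp":[0,0,-0.03],"angular":[0,0,0]},{"grip":0.02,"dp":[0,0,-0.055],"angular":[0,0,0]},{"grip":0.02,"dp":[0,0,-0.08],"angular":[0,0,0]},{"grip":0.02,"dp":[0,0,-0.095],"angular":[0,0,0]},{"grip":0.02,"dp":[0,0,-0.1],"angular":[0,0,0]},{"grip":0.02,"dp":[0,0,-0.1],"angular":[0,0,0]}]'
python3 -c "
from h import *
go([538.6,-85,215],16.5)"
```

```text
t: 24.0
tcp_pos: [541.9, -313.7, 115.0]
tcp_rot: [1.882, 2.509, -0.002]
force: [0.3, -0.1, 6.3]
gripper_width: 32.2
grasp_force: 60.1
t: 24.7
tcp_pos: [540.0, -313.1, 213.4]
tcp_rot: [1.884, 2.511, -0.004]
force: [0.0, 0.3, -2.9]
gripper_width: 32.2
grasp_force: 59.8
t 24.7 tcp [ 540.  -313.1  213.4] yaw 16.2 w 32.2 -> dp [ 0.2194  0.0624 -0.0023] ang [-0.04  0.17 -0.26]
```

```bash
python3 -m inch '[{"grip":0.02,"dp":[0.01,0.003,0],"angular":[0,0,0]},{"grip":0.02,"dp":[0.03,0.0085,0],"angular":[0,0,0]},{"grip":0.02,"dp":[0.06,0.017,0],"angular":[0,0,0]},{"grip":0.02,"dp":[0.09,0.0256,0],"angular":[0,0,0]},{"grip":0.02,"dp":[0.12,0.034,0],"angular":[0,0,0]},{"grip":0.02,"dp":[0.15,0.0427,0],"angular":[0,0,0]},{"grip":0.02,"dp":[0.18,0.051,0],"angular":[0,0,0]},{"grip":0.02,"dp":[0.205,0.0583,0],"angular":[0,0.1,-0.2]},{"grip":0.02,"dp":[0.216,0.0614,0],"angular":[0,0.1,-0.2]},{"grip":0.02,"dp":[0.2194,0.0624,0],"angular":[0,0.1,-0.2]},{"grip":0.02,"dp":[0.2194,0.0624,0.01],"angular":[0,0.1,-0.2]},{"grip":0.02,"dp":[0.2194,0.0624,0.03],"angular":[0,0.1,-0.2]},{"grip":0.02,"dp":[0.2194,0.0624,0.055],"angular":[0,0.1,-0.2]},{"grip":0.02,"dp":[0.2194,0.0624,0.07],"angular":[0,0.1,-0.2]},{"grip":0.02,"dp":[0.2194,0.0624,0.075],"angular":[0,0.1,-0.2]},{"grip":0.02,"dp":[0.2194,0.0624,0.075],"angular":[0,0.1,-0.2]},{"grip":0.02,"dp":[0.2194,0.0624,0.075],"angular":[0,0.1,-0.2]}]'
python3 - <<'E'
from h import *
go([538.6,-85,120],16.5)
a=snap('scene');b=snap('top');P=pts(a)
v=np.array([P[i,j] for i in range(190,250) for j in range(225,275)])
np.save('v.npy',v)
cv2.imwrite('pics/a6.png',np.vstack([cv2.resize(a['frame'][150:250,200:330],(520,400)),cv2.resize(b['frame'][210:260,230:360],(520,200))])[...,::-1])
# body fit: points of the bottle between base+15 and base+60
q=P[150:250,200:330].reshape(-1,3);z0=sensors.get_state()['tcp_pos'][2]-111
q=q[(q[:,2]>z0+25)&(q[:,2]<z0+62)&(np.hypot(q[:,0]-538,q[:,1]+85)<40)]
from scipy.optimize import least_squares
for lo,hi in((25,43),(43,62)):
    s=q[(q[:,2]>z0+lo)&(q[:,2]<z0+hi)]
    r=least_squares(lambda c:np.hypot(s[:,0]-c[0],s[:,1]-c[1])-30,[538,-85],loss='soft_l1');print(len(s),r.x.round(1),np.abs(r.fun).mean().round(2))
E
```

```text
t: 26.4
tcp_pos: [539.6, -86.1, 138.1]
tcp_rot: [1.881, 2.513, -0.001]
force: [-0.0, 0.8, -2.1]
gripper_width: 32.3
grasp_force: 59.9
t 26.4 tcp [539.6 -86.1 138.1] yaw 16.4 w 32.3 -> dp [ 0.0014 -0.0006  0.0181] ang [ 0.05  0.13 -0.12]
153 [537.7 -84.7] 1.07
180 [538.  -84.7] 1.13
```

View pics/a6.png

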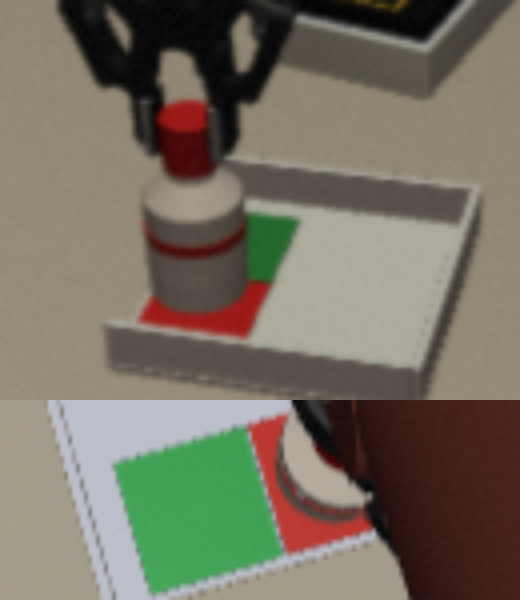

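The red bottle hangs upright over the red pad (195,240) and is within 1 mm of its centre, so I'll lower it.

```bash
python3 -m inch '[{"grip":0.02,"dp":[0,0.0006,0.006],"angular":[0,0,0]},{"grip":0.02,"dp":[0,0.0006,0.011],"angular":[0,0,0]},{"grip":0.02,"dp":[0,0.0006,0.015],"angular":[0,0,0]},{"grip":0.02,"dp":[0,0.0006,0.017],"angular":[0,0,0]},{"grip":0.02,"dp":[0,0.0006,0.018],"angular":[0,0,0]},{"grip":0.02,"dp":[0,0.0006,0.018],"angular":[0,0,0]},{"grip":0.02,"dp":[0,0.0006,0.018],"angular":[0,0,0]}]'
```

```text
t: 27.2
tcp_pos: [539.3, -85.0, 119.9]
tcp_rot: [1.88, 2.516, -0.002]
force: [-1.8, 0.7, 2.1]
gripper_width: 32.3
grasp_force: 60.4
```

Contact made; release, rise and go to the green bottle (440.6,-318.3).

```bash
python3 -m inch '[{"grip":0.032,"dp":[0,0,0],"angular":[0,0,0]},{"grip":0.036,"dp":[0,0,0],"angular":[0,0,0]},{"grip":0.045,"dp":[0,0,0],"angular":[0,0,0]},{"grip":0.06,"dp":[0,0,0],"angular":[0,0,0]},{"grip":0.07,"dp":[0,0,0],"angular":[0,0,0]},{"grip":0.07,"dp":[0,0,-0.005],"angular":[0,0,0]},{"grip":0.07,"dp":[0,0,-0.03],"angular":[0,0,0]},{"grip":0.07,"dp":[0,0,-0.07],"angular":[0,0,0]},{"grip":0.07,"dp":[0,0,-0.08],"angular":[0,0,0]},{"grip":0.07,"dp":[0,0,-0.08],"angular":[0,0,0]}]'
python3 - <<'E'
from h import *
b=snap('top')
try: print('green',circ(b,blob(b,(50,120,40),(85,255,255),(425,255,475,295)),126))
except Exception as e: print(e)
go([440.6,-318.3,195],16.5)
E
```

```text
t: 28.2
tcp_pos: [540.9, -85.0, 201.9]
tcp_rot: [1.877, 2.512, 0.002]
force: [-0.6, -1.2, 0.4]
gripper_width: 70.0
grasp_force: 0.0
green (array([ 442.5, -316.6]), 18.8)
t 28.2 tcp [539.7 -85.  200.2] yaw 16.4 w 69.9 -> dp [-0.1956 -0.1611  0.0054] ang [ 0.05  0.12 -0.05]
```

```bash
python3 -m inch '[{"grip":0.07,"dp":[-0.035,-0.029,0],"angular":[0,0,0]},{"grip":0.07,"dp":[-0.07,-0.0577,0],"angular":[0,0,0]},{"grip":0.07,"dp":[-0.105,-0.0865,0],"angular":[0,0,0]},{"grip":0.07,"dp":[-0.14,-0.115,0],"angular":[0,0,0]},{"grip":0.07,"dp":[-0.175,-0.144,0],"angular":[0,0,0]},{"grip":0.07,"dp":[-0.1944,-0.1604,0.005],"angular":[0,0,0]},{"grip":0.07,"dp":[-0.1944,-0.1604,0.005],"angular":[0,0,0]},{"grip":0.07,"dp":[-0.1944,-0.1604,0.005],"angular":[0,0,0]}]'
python3 -c "
from h import *
go([441.2,-317.5,114],16.5)"
```

```text
t: 29.05
tcp_pos: [439.9, -316.3, 193.4]
tcp_rot: [-1.88, -2.513, 0.001]
force: [0.1, 0.3, -0.0]
gripper_width: 70.0
grasp_force: 0.0
t 29.1 tcp [ 439.9 -316.3  193.4] yaw 16.4 w 70.0 -> dp [-0.0017  0.0011  0.0794] ang [-0.1  -0.11 -0.11]
```

```bash
python3 -m inch '[{"grip":0.07,"dp":[-0.001,0.001,0.02],"angular":[0,0,0]},{"grip":0.07,"dp":[-0.001,0.001,0.045],"angular":[0,0,0]},{"grip":0.07,"dp":[-0.001,0.001,0.065],"angular":[0,0,0]},{"grip":0.07,"dp":[-0.001,0.001,0.077],"angular":[0,0,0]},{"grip":0.07,"dp":[-0.001,0.001,0.079],"angular":[0,0,0]},{"grip":0.05,"dp":[-0.001,0.001,0.079],"angular":[0,0,0]},{"grip":0.02,"dp":[-0.001,0.001,0.079],"angular":[0,0,0]},{"grip":0.02,"dp":[-0.001,0.001,0.079],"angular":[0,0,0]},{"grip":0.02,"dp":[-0.001,0.001,0.079],"angular":[0,0,0]},{"grip":0.02,"dp":[-0.001,0.001,0.079],"angular":[0,0,0]},{"grip":0.02,"dp":[-0.001,0.001,0.079],"angular":[0,0,0]}]'
python3 -m inch '[{"grip":0.02,"dp":[0,0,-0.01],"angular":[0,0,0]},{"grip":0.02,"dp":[0,0,-0.03],"angular":[0,0,0]},{"grip":0.02,"dp":[0,0,-0.055],"angular":[0,0,0]},{"grip":0.02,"dp":[0,0,-0.085],"angular":[0,0,0]},{"grip":0.02,"dp":[0,0,-0.115],"angular":[0,0,0]},{"grip":0.02,"dp":[0,0,-0.135],"angular":[0,0,0]},{"grip":0.02,"dp":[0,0,-0.14],"angular":[0,0,0]},{"grip":0.02,"dp":[0,0,-0.14],"angular":[0,0,0]}]'
python3 -c "
from h import *
go([518.4,-15.9,255],16.5)"
```

```text
t: 30.15
tcp_pos: [442.6, -318.1, 117.2]
tcp_rot: [1.879, 2.514, -0.002]
force: [-0.7, 0.4, 5.1]
gripper_width: 31.9
grasp_force: 59.3
t: 30.95
tcp_pos: [441.9, -317.4, 256.2]
tcp_rot: [1.88, 2.515, -0.002]
force: [-0.2, -0.5, -3.4]
gripper_width: 32.1
grasp_force: 59.9
t 30.9 tcp [ 441.9 -317.4  256.2] yaw 16.4 w 32.1 -> dp [0.2675 0.1587 0.0008] ang [ 0.01  0.11 -0.05]
```

```bash
python3 -m inch '[{"grip":0.02,"dp":[0.01,0.006,0],"angular":[0,0,0]},{"grip":0.02,"dp":[0.03,0.0178,0],"angular":[0,0,0]},{"grip":0.02,"dp":[0.06,0.0356,0],"angular":[0,0,0]},{"grip":0.02,"dp":[0.09,0.0534,0],"angular":[0,0,0]},{"grip":0.02,"dp":[0.12,0.0712,0],"angular":[0,0,0]},{"grip":0.02,"dp":[0.15,0.089,0],"angular":[0,0,0]},{"grip":0.02,"dp":[0.18,0.1068,0],"angular":[0,0,0]},{"grip":0.02,"dp":[0.21,0.1246,0],"angular":[0,0,0]},{"grip":0.02,"dp":[0.24,0.1424,0],"angular":[0,0,0]},{"grip":0.02,"dp":[0.26,0.1543,0],"angular":[0,0,0]},{"grip":0.02,"dp":[0.2675,0.1587,0],"angular":[0,0.1,0]},{"grip":0.02,"dp":[0.2675,0.1587,0.0],"angular":[0,0.1,0]},{"grip":0.02,"dp":[0.2675,0.1587,0.015],"angular":[0,0.1,0]},{"grip":0.02,"dp":[0.2675,0.1587,0.04],"angular":[0,0.1,0]},{"grip":0.02,"dp":[0.2675,0.1587,0.07],"angular":[0,0.1,0]},{"grip":0.02,"dp":[0.2675,0.1587,0.095],"angular":[0,0.1,0]},{"grip":0.02,"dp":[0.2675,0.1587,0.11],"angular":[0,0.1,0]},{"grip":0.02,"dp":[0.2675,0.1587,0.115],"angular":[0,0.1,0]},{"grip":0.02,"dp":[0.2675,0.1587,0.115],"angular":[0,0.1,0]},{"grip":0.02,"dp":[0.2675,0.1587,0.115],"angular":[0,0.1,0]}]'
python3 - <<'E'
from h import *
from scipy.optimize import least_squares
go([518.4,-15.9,122.2],16.5)
a=snap('scene');b=snap('top');P=pts(a);Q=pts(b)
cv2.imwrite('pics/a7.png',np.vstack([cv2.resize(a['frame'][150:250,200:330],(520,400)),cv2.resize(b['frame'][210:260,230:360],(520,200))])[...,::-1])
z0=sensors.get_state()['tcp_pos'][2]-113
def fit(P,n,cx,cy,z0,lo,hi,r0=30):
    q=P.reshape(-1,3);s=q[(q[:,2]>z0+lo)&(q[:,2]<z0+hi)&(np.hypot(q[:,0]-cx,q[:,1]-cy)<r0+9)]
    r=least_squares(lambda c:np.hypot(s[:,0]-c[0],s[:,1]-c[1])-r0,[cx,cy],loss='soft_l1');print(n,len(s),r.x.round(1),np.abs(r.fun).mean().round(2))
for lo,hi in((25,43),(43,62)):
    fit(P,'green',518,-16,z0,lo,hi); fit(P,'red',538,-85,9,lo,hi)
E
```

```text
t: 32.95
tcp_pos: [519.0, -16.9, 141.2]
tcp_rot: [1.882, 2.514, 0.001]
force: [-0.1, -0.1, -1.9]
gripper_width: 32.4
grasp_force: 59.9
t 33.0 tcp [519.  -16.9 141.2] yaw 16.4 w 32.4 -> dp [ 0.0011 -0.0004  0.019 ] ang [ 0.06  0.02 -0.12]
green 60 [517.3 -18.3] 1.11
red 150 [537.7 -83.4] 0.97
green 93 [517.4 -19.4] 1.37
red 172 [537.7 -83.6] 1.13
```

View pics/a7.png

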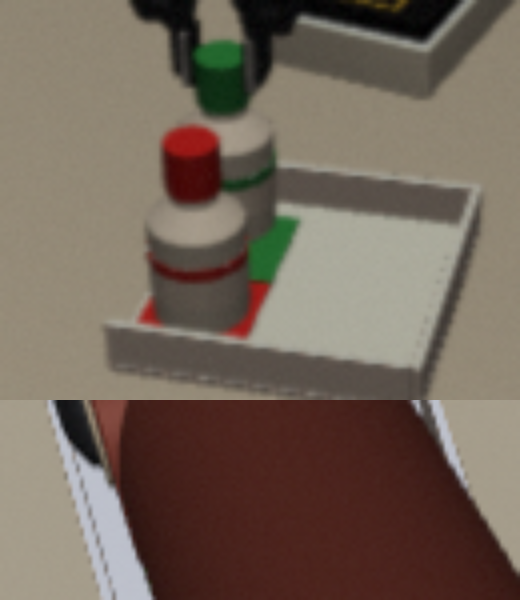

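Run:
```python
from h import *
from scipy.optimize import least_squares
a=snap('scene');P=pts(a);z0=sensors.get_state()['tcp_pos'][2]-113
hsv=cv2.cvtColor(a['frame'],cv2.COLOR_RGB2HSV)
for n,lo,hi,z,c0 in(('green',(50,100,30),(90,255,255),z0,[518,-16]),('red',(0,140,40),(7,255,255),9,[538,-85])):
    m=cv2.inRange(hsv,lo,hi);m[215:]=0;m[:150]=0;q=P[m>0];q=q[np.hypot(*(q[:,:2]-c0).T)<30]
    t=q[q[:,2]>z+119];s=q[(q[:,2]>z+92)&(q[:,2]<z+117)]
    r=least_squares(lambda c:np.hypot(s[:,0]-c[0],s[:,1]-c[1])-17,c0,loss='soft_l1')
    print(n,len(t),t.mean(0).round(1),len(s),r.x.round(1))
```

```text
green 89 [519.7 -22.1 150.9] 103 [518.  -17.7]
red 94 [540.1 -85.4 130.8] 117 [537.2 -83.1]
```

```bash
python3 -m inch '[{"grip":0.02,"dp":[0.0013,0,0.006],"angular":[0,0,0]},{"grip":0.02,"dp":[0.0013,0,0.011],"angular":[0,0,0]},{"grip":0.02,"dp":[0.0013,0,0.015],"angular":[0,0,0]},{"grip":0.02,"dp":[0.0013,0,0.0175],"angular":[0,0,0]},{"grip":0.02,"dp":[0.0013,0,0.019],"angular":[0,0,0]},{"grip":0.02,"dp":[0.0013,0,0.019],"angular":[0,0,0]},{"grip":0.02,"dp":[0.0013,0,0.019],"angular":[0,0,0]}]'
```

```text
t: 33.8
tcp_pos: [517.9, -14.8, 122.3]
tcp_rot: [-1.88, -2.516, 0.001]
force: [-2.0, -0.1, 6.5]
gripper_width: 31.8
grasp_force: 60.6
```

Contact made; release, rise, and swing back towards the start so both cameras see the bay.

```bash
python3 -m inch '[{"grip":0.032,"dp":[0,0,0],"angular":[0,0,0]},{"grip":0.036,"dp":[0,0,0],"angular":[0,0,0]},{"grip":0.045,"dp":[0,0,0],"angular":[0,0,0]},{"grip":0.06,"dp":[0,0,0],"angular":[0,0,0]},{"grip":0.07,"dp":[0,0,0],"angular":[0,0,0]},{"grip":0.07,"dp":[0,0,-0.005],"angular":[0,0,0]},{"grip":0.07,"dp":[0,0,-0.03],"angular":[0,0,0]},{"grip":0.07,"dp":[0,0,-0.07],"angular":[0,0,0]},{"grip":0.07,"dp":[0,0,-0.1],"angular":[0,0,0]},{"grip":0.07,"dp":[0,0,-0.1],"angular":[0,0,0]},{"grip":0.07,"dp":[-0.05,-0.01,-0.1],"angular":[0,0,0]},{"grip":0.07,"dp":[-0.1,-0.02,-0.1],"angular":[0,0,0]},{"grip":0.07,"dp":[-0.15,-0.03,-0.1],"angular":[0,0,0]},{"grip":0.07,"dp":[-0.2,-0.04,-0.1],"angular":[0,0,0]},{"grip":0.07,"dp":[-0.25,-0.05,-0.1],"angular":[0,0,0]},{"grip":0.07,"dp":[-0.3,-0.06,-0.1],"angular":[0,0,0]},{"grip":0.07,"dp":[-0.3,-0.06,-0.1],"angular":[0,0,0]},{"grip":0.07,"dp":[-0.3,-0.06,-0.1],"angular":[0,0,0]}]'
python3 - <<'E'
from h import *
a=snap('scene');b=snap('top')
hsv=cv2.cvtColor(b['frame'],cv2.COLOR_RGB2HSV)
print(b['frame'].shape)
# cap top: brightest part of cap colour; same method as at start
for n,lo,hi,roi in(('green',(50,120,90),(85,255,255),(262,210,296,238)),('red',(0,150,110),(6,255,255),(302,200,334,228))):
    print(n,circ(b,blob(b,lo,hi,roi),131))
big=cv2.resize(b['frame'][200:268,245:345],(800,544),interpolation=cv2.INTER_CUBIC)
cv2.imwrite('pics/b8.png',big[...,::-1]);cv2.imwrite('pics/a8.png',a['frame'][...,::-1])
go([500,-300,230],16.5)
E
```

```text
t: 35.6
tcp_pos: [544.4, -321.9, 220.0]
tcp_rot: [-1.885, -2.51, 0.001]
force: [0.1, 0.8, 0.5]
gripper_width: 69.8
grasp_force: 0.0
(420, 560, 3)
green (array([515.5, -16.3]), 15.9)
red (array([537.9, -82.8]), 16.2)
t 35.7 tcp [ 545.8 -317.4  220.9] yaw 16.6 w 70.0 -> dp [ 0.0297 -0.0389 -0.009 ] ang [-0.   -0.16  0.08]
```

View pics/b8.png

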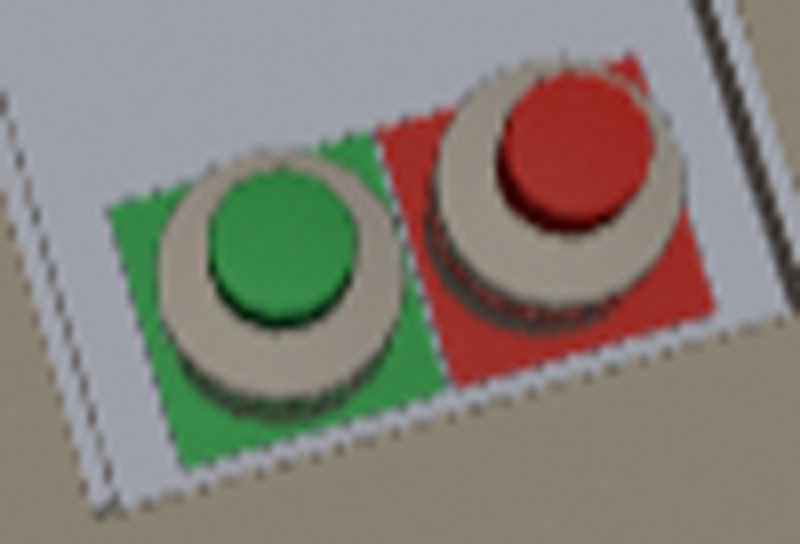

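Both bottles are upright on the pads of their own colour: green (280,245) on green and red (575,150) on red, each about 2 mm off centre. One last look at the whole scene before I hand in.

View pics/a8.png

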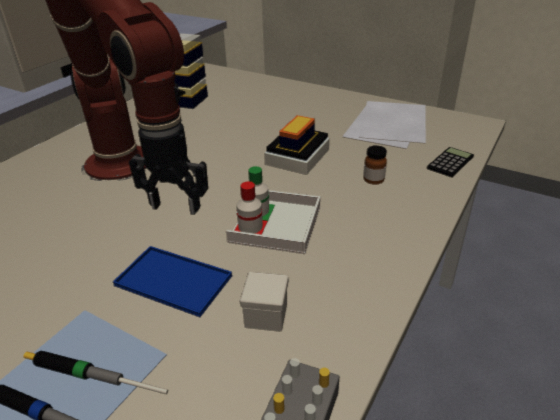

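The box is on the shaker (298,133), both bottles are upright in the bay (250,210), and the tray is empty. The jar and foam box have not moved, and the gripper is clear of everything.

```bash
python3 -c "
from workcell import robot
print(robot.job_done())"
```

```text
the job is handed in; nothing more can be done
None
```

The job is handed in at about 36 s of the 128 s allowed: the box sits about 1 mm from the centre of the yellow outline and parallel to it, both bottles are upright on their own-colour pads about 2–3 mm off centre, and the jar and foam box were left alone.

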